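# Open the green spring-lid stock box on the shop counter

## Task

Open the green-trimmed stock box for the morning: press its shut lid down at the green dot until the catch lets go, let the lid spring ajar, then push it all the way open, so that it leans back and stays open by itself. Leave the orange box shut, and neither lift nor shift any of the things standing about on the counter.

Things in the scene. Friction and masses are not known exactly. Their poses are not given: they have to be found in the camera images.
- green_lid (a joint): angle of the green lid (170 x 180 x 10 mm, 0.24 kg, free edge 165 mm from the hinge line), rad: 0 shut and latched, positive opening upward, -0.045 pressed to its stop, 1.85 on its open stop. Once freed and let go, a spring post lifts it to about 0.3 (free edge 140 mm above the counter); from there it swings freely, and beyond 1.57 it falls open and stays. Its underside is plain but for a steel strike, 18 mm deep, near the free edge, 53 to 80 mm to the -y side
- orange_lid (a joint): angle of the orange box's lid, made just as the green one: 0 shut and latched, rad
- green_box: white stock box with green trim, fixed to the counter, footprint 170 mm (its own x) x 180 mm (its own y), walls 85 mm high and 8 mm thick; origin at the centre of its underside; its x axis points from the front edge of the lid towards the hinge, z up
- orange_box: white stock box with orange trim, fixed to the counter, footprint 170 mm (its own x) x 180 mm (its own y), walls 85 mm high and 8 mm thick; origin at the centre of its underside; its x axis points from the front edge of the lid towards the hinge, z up
- green_dot (a point): centre of the top of the green press dot (44 mm across) on the lid of the green box, on the lid's middle line, 30 mm from its free front edge and 135 mm from the hinge; moves with the lid. Shut, it is 105 mm above the counter, 12 mm above the hinge. Touch latch: pressing here about 4 mm down (-0.028 rad, 3 to 6 N) frees the catch; the stop is at 6 mm. Axes: the box's, turned with the lid
- green_hinge (a point): middle of the hinge line of the green box's lid, at the back of the box, 93 mm above the counter and level with the underside of the shut lid; axes as the box (the hinge runs along y)
- orange_dot (a point): centre of the top of the orange press dot (44 mm across) on the lid of the orange box, on the lid's middle line, 30 mm from its free front edge and 135 mm from the hinge; moves with the lid. Shut, it is 105 mm above the counter, 12 mm above the hinge. Touch latch: pressing here about 4 mm down (-0.028 rad, 3 to 6 N) frees the catch; the stop is at 6 mm. Axes: the box's, turned with the lid
- bottle_a: small white dropper bottle with white cap, 28 mm across, 80 mm tall, loose; origin at the centre of its base
- bottle_b: small bottle with red cap and yellow label, 28 mm across, 80 mm tall, loose; origin at the centre of its base
- bottle_c: small bottle with white cap, 28 mm across, 80 mm tall, loose, standing in the gap between the two boxes; origin at the centre of its base
- carton: cardboard carton, 50 x 80 x 45 mm high, loose; origin at the centre of its underside
- mug: blue mug, 76 mm across, 90 mm tall, loose; origin at the centre of its base
- remote: black remote control lying flat, 120 x 42 x 16 mm, beyond the boxes; origin at the centre of its underside

How it is judged:
On the way, in this order (a step that is already met when the one before it is completed fails the run):
1. the shut green lid is pressed down by the robot (value of joint green_lid below -0.012 rad and contact force between green_lid and the fingers above 0.5 N).
2. the green lid has sprung ajar (value of joint green_lid between 0.18 and 0.6 rad), for 0.2 s.
3. the green lid is pushed wide open (value of joint green_lid above 1.6 rad), for 0.1 s.
At the end, for the whole second after the job is handed in: The green lid leans back beyond 1.7 rad (97 degrees) and is at rest, the orange lid is shut (below 0.02 rad), and every loose thing is within 25 mm of where it stood (value of joint green_lid between 1.7 and 2 rad and value of joint orange_lid below 0.02 rad and angular speed of green_lid below 0.1 rad/s and distance of each of bottle_a, bottle_b, bottle_c, carton, mug, remote from where it was at the start of the episode below 0.025 m); the robot touches nothing.
It fails at once if the orange lid is released (value of joint orange_lid above 0.03 rad).
It fails at once if a loose thing is shifted or lifted by more than 25 mm (distance of any of bottle_a, bottle_b, bottle_c, carton, mug, remote from where it was at the start of the episode above 0.025 m).
It fails at once if a loose thing is toppled (angle between any of bottle_a, bottle_b, bottle_c, carton, mug, remote's own z axis and vertical above 0.6 rad).
It also fails if it takes over 45 s, if anything falls off the work surface, if the arm or the gripper's body presses on something with over 40 N, if the wrist force passes 120 N, or if a joint passes its speed limit or range.

## Robot

A 7-joint arm with a two-finger parallel gripper is mounted at the origin on the work surface. World frame = base frame: x ahead of the robot, y to its left, z up, the work surface at z = 0. Lengths are in m, angles in rad, forces in N, time in s.
With the tool pointing down it reaches from about 0.425 to 0.925 m from the base axis. Payload 6.8 kg.
Tool frame: the origin (TCP) lies between the finger pads; the fingertips stand 14 mm ahead of it and the grasp point (between the pads) lies 5 mm behind it; z points along the fingers, y is the line along which they close (so a half turn about z gives the same grasp; the last joint's range is limited). The gripper opens to 85 mm and grips with 20 to 120 N. Pads are 22 mm wide; open, the fingers measure 114 mm over their backs; the gripper's body (76 mm by 85 mm) begins 54 mm behind the grasp point. The pads swing forward as they close: fully open they stand 13 mm farther back than shut.
Start: joints at [-1.424, 0.477, 0.022, 1.555, -0.011, 1.109, -0.083], TCP at [0.17, 0.653, 0.225] pointing down, gripper open.
Joint ranges: [-2.96, 2.96], [-0.34, 2.1], [-1.41, 1.46], [0.24, 2.44], [-1.37, 4.51], [0.17, 1.92], [-2.96, 2.96]. Speed limits (rad/s): [2.39, 2.39, 3.14, 3.14, 3.14, 3.14, 3.14].

## Interface

Orientations are given as a rotation vector (axis times angle).
In Python, from bench import r, eyes, ticket gives the robot as it stands. The module is installed in compiled form; this text tells all that it offers.
- The arm moves only by the tool arm_command, never from a script. Its argument "plan" is text: rows parted by semicolons, each of 4 numbers parted by spaces: the shift along the tool's x, y, z in m, then the turn about the tool's z in degrees. In form: tx ty tz yaw; .... A call has 1 to 20 rows; each row shifts and turns the commanded pose from where the row before left it, along the tool's axes as they then stand; what a row does not reach is not made up. A row lasts 1/8 s, in which the tool goes at most 62.5 mm and 10.7 degrees, less where a joint would pass 70% of its speed; a pose out of reach is approached as far as the arm can. A call is refused whole if a number of a shift passes 0.0625 or a number of a turn 10.7, either way. A call with a gripper value outside its range is refused whole. "hand" is the closure, from -1 (fully open) to 1 (shut), set as the call begins (left out, the last holds). The fingers move at their own pace and stop on an object; "grip_force" is the grip in N (left out, the last holds). Time passes only in rows, so rows that do not move let the fingers close. It gives the time, the measured TCP pose, the force, the opening and the grip force at its end, in the units of the state.
- r.get_obs(): the state, without advancing time (a new reading comes with each control period).
- eyes.grab_frame(name): name is "side" or "top"; returns (picture, depth): 480x640x3 uint8, red, green, blue; 480x640 float32, m along the optical axis (not along the pixel's ray), 0 where there is no reading.
- eyes.calibration(name): a dict with "fov_y" (degrees; the focal length in pixels is half the picture's height over the tangent of half this angle, whatever the lens; pixels are square), "cx", "cy" (the principal point, pixels), "k1" (the pictures are not rectified: a ray, as slopes to the right and down, at radius r is drawn at 1 + k1 r^2 times it, then the intrinsics apply), "origin" and "attitude" of the camera in the world. Camera axes: x right, y up, looking along -z (the intrinsics and any distortion apply to the point x, -y, -z); pixel columns grow to the right and rows downward; lengths in m; the calibration is good to about 2 mm. A picture is of the moment at which its call begins. calibration takes no time and is no camera call.
- ticket.hand_in(): hands the job in; it is judged then, once.
The state is a dict: "clock": time; "joints": joint angles; "qvel": joint speeds; "tau": joint torques, N m; "tcp_pos": TCP position; "orientation": TCP orientation; "contact_force": force on the tool from outside, world axes, zero at the start; "moment": the same for the moment, N m; "grip_width": finger opening in m; "gripper_force": force on a finger pad.
Only numpy, scipy, OpenCV 4.12 (cv2) and the standard library are available. Lean on these libraries where they do the work, as an engineer would, in place of code of your own. Each camera call takes 0.05 s, during which the arm holds its last target. There are 200 camera calls.

## Working session

There is one attempt and no reset: what is moved stays moved. The work goes in short steps, Python scripts to look and compute and a tool call to move; the robot and the scene stay as the last step left them, time stands still between calls to the robot, and variables do not carry over. Pictures are saved under pics/ and viewed, at most 10 in all, crops included, and the job is handed in when it is done.

Besides the shell and the picture viewer there is one more tool, called after ">>>" by a JSON object that holds its "method" and its "body", one argument or row to a line. arm_command: Moves the arm, as the interface text tells. Its arguments: {"type":"object","properties":{"plan":{"type":"string"},"hand":{"type":"number"},"grip_force":{"type":"number"}},"required":["plan"]}

```bash
mkdir -p pics; cat > h.py <<'E'
import numpy as np,cv2
from bench import r,eyes,ticket
from scipy.spatial.transform import Rotation as R
def grab(n,f):
    p,d=eyes.grab_frame(n); cv2.imwrite(f'pics/{f}.png',p[:,:,::-1]); np.savez(f'pics/{n}.npz',p=p,d=d); return p,d
def pix2w(n,uv,d):
    c=eyes.calibration(n); f=240/np.tan(np.radians(c['fov_y'])/2)
    K=np.array([[f,0,c['cx']],[0,f,c['cy']],[0,0,1]])
    uv=np.array(uv,float).reshape(-1,1,2)
    s=cv2.undistortPoints(uv,K,np.array([c['k1'],0,0,0,0.]))[:,0]
    z=np.array([d[int(round(v)),int(round(u))] for u,v in uv[:,0]])
    P=np.c_[s[:,0]*z,-s[:,1]*z,-z]
    a=np.array(c['attitude']); Rm=a if a.shape==(3,3) else R.from_rotvec(a).as_matrix()
    return P@Rm.T+np.array(c['origin'])
E
python3 - <<'E'
from h import *
print(r.get_obs())
for n in('side','top'): grab(n,n+'0'); print(eyes.calibration(n))
E
```

```text
{'clock': 0.0, 'joints': array([-1.42410634,  0.47781073,  0.02233416,  1.55645547, -0.01150328,
        1.10931526, -0.08306539]), 'qvel': array([-0.000395  ,  0.00053558, -0.00105327, -0.00101052,  0.00045604,
        0.00255423,  0.00013197]), 'tau': array([-1.25519447e-03, -5.96443784e+01,  1.60752799e+00, -2.81207067e+01,
        1.24191359e-02,  9.16570629e-03, -2.52268478e-06]), 'tcp_pos': array([0.16998569, 0.65261203, 0.22371681]), 'orientation': array([-3.99035230e-01, -3.11604192e+00,  2.91822913e-03]), 'contact_force': array([ 0.73503344,  0.44369701, -0.19429699]), 'moment': array([-0.03185728, -0.0113311 , -0.0219514 ]), 'gripper_force': 0.0, 'grip_width': 0.08514841449059139}
{'fov_y': 56.2143582132205, 'cx': 325.9290293544105, 'cy': 233.23830100876793, 'k1': 0.0047994359430335734, 'origin': array([0.31026714, 0.8120023 , 0.79369308]), 'attitude': array([ 0.21659203, -1.21594647, -2.56529512])}
{'fov_y': 48.11389139006027, 'cx': 318.31818765988936, 'cy': 236.9723993547357, 'k1': -0.13096695422693963, 'origin': array([0.34268394, 0.00883278, 1.46703825]), 'attitude': array([ 0.14291217, -0.13717258, -1.57255601])}
```

View pics/top0.png

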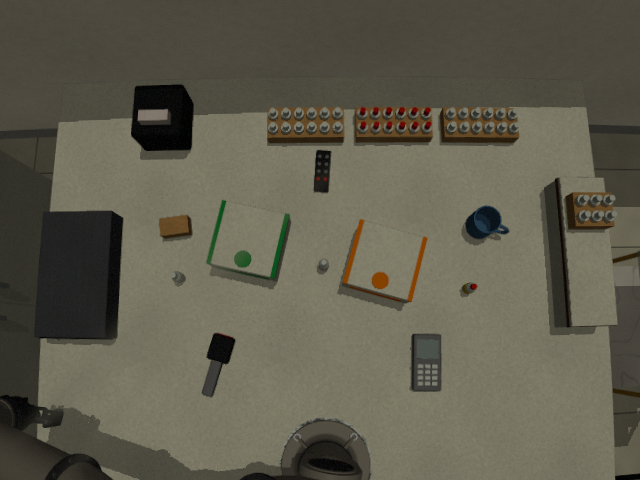

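View pics/side0.png

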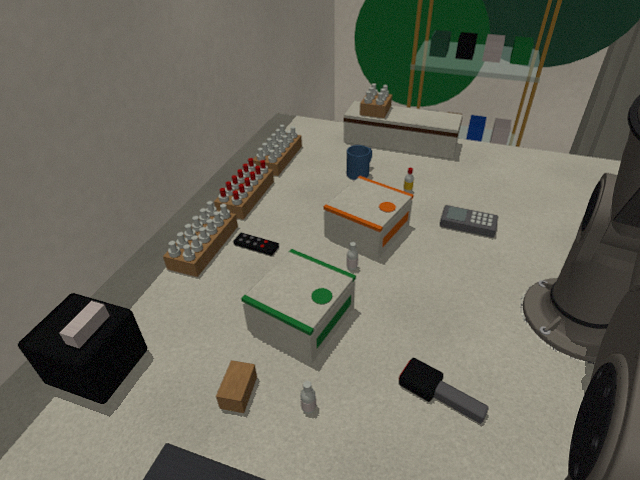

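The top view shows the green dot at about (243,259), lid corners at about (222,202), (290,213), (275,278) and (208,262), and the orange dot at (380,281). The hinge side is the far one (up in the picture).

```bash
python3 - <<'E'
from h import *
z=np.load('pics/top.npz');p,d=z['p'],z['d']
hsv=cv2.cvtColor(p,cv2.COLOR_RGB2HSV)
m=((hsv[...,0]>50)&(hsv[...,0]<85)&(hsv[...,1]>120)).astype(np.uint8)
n,l,s,c=cv2.connectedComponentsWithStats(m)
for i in range(1,n):
    if s[i,4]>30:
        uv=c[i];ys,xs=np.where(l==i);W=pix2w('top',np.c_[xs,ys],d)
        W=W[(W[:,2]>.08)&(W[:,2]<.13)]
        ev=np.linalg.svd(W[:,:2]-W[:,:2].mean(0),full_matrices=False)[2][0] if len(W)>3 else 0
        print(s[i],uv,pix2w('top',[uv],d)[0].round(4),W.mean(0).round(4),np.degrees(np.arctan2(*(ev[::-1]*np.sign(ev[0])))))
for q in [(323,264),(178,276),(175,226),(322,170),(380,281),(470,287),(485,222)]: print(q,pix2w('top',[q],d)[0].round(3))
z=np.load('pics/side.npz');p,d=z['p'],z['d']
print('side dot',pix2w('side',[(321,296)],d))
o=r.get_obs(); print(R.from_rotvec(o['orientation']).as_matrix().round(3))
E
```

```text
[207 201  19  62 215] [216.18604651 229.95348837] [0.6099 0.2797 0.0966] [0.6091 0.2786 0.102 ] -12.728256888632325
[270 214  19  64 296] [279.2972973  246.48648649] [0.5649 0.114  0.0987] [0.5643 0.1137 0.1023] -12.683382595436779
[237 253  14  14 116] [244.5        260.62068966] [0.5272 0.2021 0.1085] [0.5278 0.2027 0.1043] -46.66289682490057
(323, 264) [0.521 0.001 0.078]
(178, 276) [0.494 0.388 0.054]
(175, 226) [0.632 0.404 0.045]
(322, 170) [0.795 0.002 0.017]
(380, 281) [ 0.473 -0.143  0.105]
(470, 287) [ 0.458 -0.385  0.068]
(485, 222) [0.343 0.009 1.467]
side dot [[0.53392795 0.2142505  0.10651898]]
[[-0.968  0.252 -0.   ]
 [ 0.252  0.968 -0.002]
 [-0.    -0.002 -1.   ]]
```

>>> {"method": "arm_command", "body": {
  "plan": "-0.031 -0.0227 0 0;-0.031 -0.0227 0 0;-0.031 -0.0227 0 0;-0.031 -0.0227 0 0;-0.031 -0.0227 0 0;-0.031 -0.0227 0 0;-0.031 -0.0227 0 0;-0.031 -0.0227 0 0;-0.031 -0.0227 0 0;-0.031 -0.0227 0 0;-0.031 -0.0227 0 0;-0.031 -0.0227 0 0;-0.031 -0.0227 0 0;-0.031 -0.0227 0 0;-0.029 -0.0227 0 0;0 0 0 -1.9;0 0 0.02 0;0 0 0.02 0;0 0 0.02 0;0 0 0 0",
  "hand": 1
}}

```text
clock: 2.6
tcp_pos: [0.5305, 0.2074, 0.1631]
orientation: [-0.344, -3.119, 0.003]
contact_force: [0.2, -0.1, 0.7]
grip_width: 0.0
gripper_force: 0.0
```

```bash
python3 - <<'E'
from h import *
p,d=grab('side','s1'); cv2.imwrite('pics/s1c.png',cv2.resize(p[180:380,220:420,::-1],(600,600)))
print(R.from_rotvec(r.get_obs()['orientation']).as_matrix().round(3))
E
```

```text
[[-0.976  0.219 -0.002]
 [ 0.219  0.976 -0.   ]
 [ 0.001 -0.001 -1.   ]]
```

View pics/s1c.png

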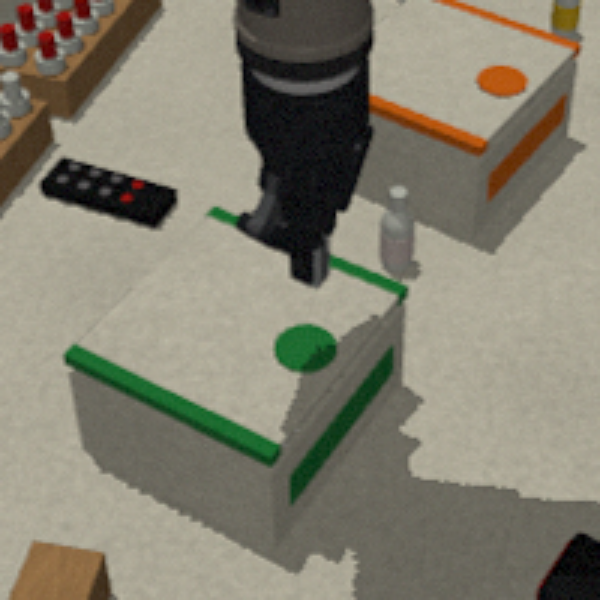

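The shut fingertips are at crop (310,280), right above the green dot at (305,348). Pressing next.

>>> {"method": "arm_command", "body": {
  "plan": "0 0 0.02 0;0 0 0.018 0;0 0 0.003 0;0 0 0.002 0;0 0 0.001 0;0 0 0 0"
}}

```text
clock: 3.4
tcp_pos: [0.5326, 0.2071, 0.1211]
orientation: [0.348, 3.122, 0.001]
contact_force: [-0.2, -0.4, -0.6]
grip_width: 0.0001
gripper_force: 0.0
```

>>> {"method": "arm_command", "body": {
  "plan": "0 0 0.002 0;0 0 0.002 0;0 0 0 0"
}}

```text
clock: 3.78
tcp_pos: [0.5322, 0.207, 0.1165]
orientation: [-0.347, -3.122, 0.0]
contact_force: [0.2, 0.3, 0.8]
grip_width: 0.0004
gripper_force: 0.0
```

>>> {"method": "arm_command", "body": {
  "plan": "0 0 0.002 0;0 0 0 0"
}}

```text
clock: 4.03
tcp_pos: [0.5322, 0.207, 0.1145]
orientation: [-0.347, -3.122, 0.0]
contact_force: [-0.1, -0.5, -0.8]
grip_width: 0.0004
gripper_force: 0.0
```

>>> {"method": "arm_command", "body": {
  "plan": "0 0 0.001 0;0 0 0 0"
}}

```text
clock: 4.28
tcp_pos: [0.5323, 0.207, 0.1136]
orientation: [-0.348, -3.122, 0.0]
contact_force: [0.1, 0.7, -0.5]
grip_width: 0.0002
gripper_force: 0.0
```

>>> {"method": "arm_command", "body": {
  "plan": "0 0 0.002 0;0 0 0 0;0 0 0 0"
}}

```text
clock: 4.65
tcp_pos: [0.5323, 0.207, 0.1117]
orientation: [-0.347, -3.122, 0.0]
contact_force: [0.7, 0.9, 0.2]
grip_width: 0.0001
gripper_force: 0.0
```

>>> {"method": "arm_command", "body": {
  "plan": "0 0 0.002 0;0 0 0 0;0 0 0 0"
}}

```text
clock: 5.03
tcp_pos: [0.5323, 0.207, 0.1097]
orientation: [-0.347, -3.122, 0.0]
contact_force: [0.7, 0.0, 1.2]
grip_width: 0.0
gripper_force: 0.0
```

```bash
python3 - <<'E'
from h import *
p,d=grab('side','s2'); cv2.imwrite('pics/s2c.png',cv2.resize(p[220:360,240:380,::-1],(600,600),interpolation=cv2.INTER_CUBIC))
E
```

```text
(no output)
```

View pics/s2c.png

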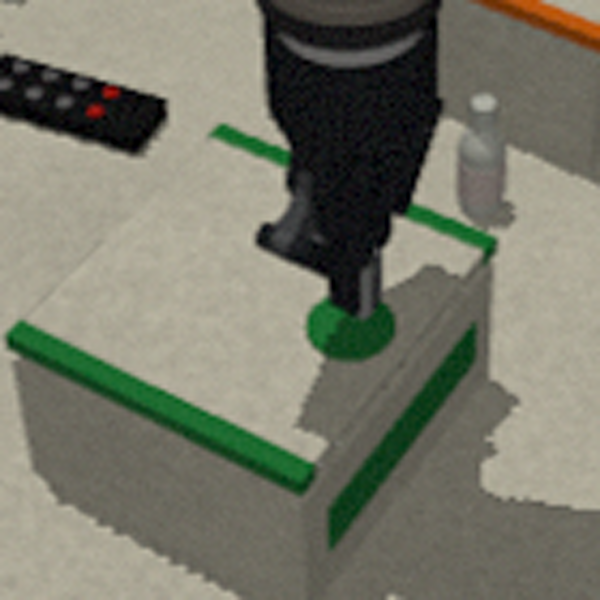

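The fingertip at crop (355,315) is over the dot, centred at (350,327), and at or just above contact. I'll go on in small steps.

>>> {"method": "arm_command", "body": {
  "plan": "0 0 0.002 0;0 0 0 0;0 0 0 0"
}}

```text
clock: 5.45
tcp_pos: [0.5323, 0.207, 0.1077]
orientation: [-0.347, -3.122, -0.0]
contact_force: [-0.5, -0.7, -0.4]
grip_width: -0.0001
gripper_force: 0.0
```

>>> {"method": "arm_command", "body": {
  "plan": "0 0 0.002 0;0 0 0 0;0 0 0 0"
}}

```text
clock: 5.82
tcp_pos: [0.5323, 0.207, 0.1057]
orientation: [-0.347, -3.122, 0.0]
contact_force: [0.4, 0.1, 1.2]
grip_width: -0.0004
gripper_force: 0.0
```

>>> {"method": "arm_command", "body": {
  "plan": "0 0 0.002 0;0 0 0 0;0 0 0 0"
}}

```text
clock: 6.2
tcp_pos: [0.5323, 0.207, 0.1037]
orientation: [-0.348, -3.122, 0.0]
contact_force: [-0.2, 0.2, 1.1]
grip_width: 0.0003
gripper_force: 0.0
```

>>> {"method": "arm_command", "body": {
  "plan": "0 0 0.0015 0;0 0 0 0;0 0 0 0"
}}

```text
clock: 6.58
tcp_pos: [0.5324, 0.207, 0.1022]
orientation: [-0.348, -3.122, 0.0]
contact_force: [0.8, 0.2, 0.5]
grip_width: -0.0002
gripper_force: 0.0
```

```bash
python3 - <<'E'
from h import *
p,d=grab('side','s3'); 
z0=np.load('pics/side.npz')
cv2.imwrite('pics/s3c.png',cv2.resize(p[260:330,285:355,::-1],(600,600),interpolation=cv2.INTER_CUBIC))
for v in range(280,312,2): print(v,[tuple((pix2w('side',[(u,v)],d)[0]*1000).round().astype(int)) for u in (316,320,322,324,326,328,332)])
E
```

```text
280 [(np.int64(539), np.int64(228), np.int64(165)), (np.int64(532), np.int64(223), np.int64(162)), (np.int64(526), np.int64(227), np.int64(167)), (np.int64(525), np.int64(220), np.int64(161)), (np.int64(523), np.int64(214), np.int64(156)), (np.int64(521), np.int64(205), np.int64(148)), (np.int64(528), np.int64(159), np.int64(102))]
282 [(np.int64(530), np.int64(251), np.int64(184)), (np.int64(530), np.int64(228), np.int64(161)), (np.int64(527), np.int64(224), np.int64(159)), (np.int64(524), np.int64(222), np.int64(159)), (np.int64(522), np.int64(216), np.int64(153)), (np.int64(521), np.int64(205), np.int64(143)), (np.int64(526), np.int64(165), np.int64(103))]
284 [(np.int64(530), np.int64(250), np.int64(178)), (np.int64(527), np.int64(237), np.int64(166)), (np.int64(528), np.int64(224), np.int64(153)), (np.int64(524), np.int64(221), np.int64(151)), (np.int64(523), np.int64(212), np.int64(143)), (np.int64(521), np.int64(207), np.int64(139)), (np.int64(525), np.int64(171), np.int64(102))]
286 [(np.int64(531), np.int64(248), np.int64(170)), (np.int64(527), np.int64(237), np.int64(161)),
[... 3539 characters left out ...]
507), np.int64(224), np.int64(96))]
308 [(np.int64(534), np.int64(246), np.int64(104)), (np.int64(526), np.int64(242), np.int64(102)), (np.int64(522), np.int64(242), np.int64(104)), (np.int64(518), np.int64(240), np.int64(103)), (np.int64(514), np.int64(239), np.int64(103)), (np.int64(511), np.int64(237), np.int64(102)), (np.int64(508), np.int64(220), np.int64(86))]
310 [(np.int64(532), np.int64(250), np.int64(102)), (np.int64(524), np.int64(249), np.int64(104)), (np.int64(521), np.int64(245), np.int64(102)), (np.int64(517), np.int64(245), np.int64(103)), (np.int64(513), np.int64(244), np.int64(103)), (np.int64(511), np.int64(238), np.int64(98)), (np.int64(508), np.int64(222), np.int64(81))]
```

View pics/s3c.png

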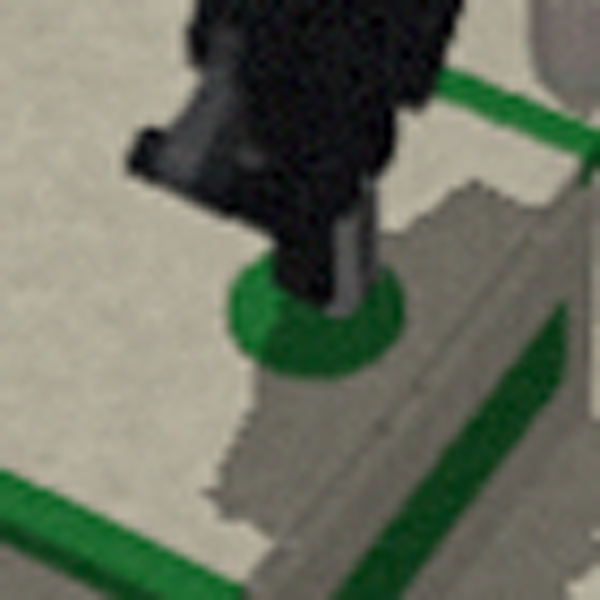

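The fingertip is at crop (320,305), at the dot centre (315,312), and about touching. So the true tip sits higher than the reported pose suggests, and I'll keep pressing.

>>> {"method": "arm_command", "body": {
  "plan": "0 0 0.002 0;0 0 0 0;0 0 0 0"
}}

```text
clock: 7.0
tcp_pos: [0.5323, 0.207, 0.1001]
orientation: [-0.347, -3.122, 0.0]
contact_force: [-0.2, -1.0, -0.0]
grip_width: -0.0002
gripper_force: 0.0
```

>>> {"method": "arm_command", "body": {
  "plan": "0 0 0.002 0;0 0 0 0;0 0 0 0"
}}

```text
clock: 7.38
tcp_pos: [0.5325, 0.2071, 0.0983]
orientation: [0.347, 3.122, 0.0]
contact_force: [-1.3, 0.1, 0.6]
grip_width: 0.0
gripper_force: 0.8
```

>>> {"method": "arm_command", "body": {
  "plan": "0 0 0.0015 0;0 0 0 0;0 0 0 0"
}}

```text
clock: 7.75
tcp_pos: [0.5324, 0.2071, 0.0968]
orientation: [0.347, 3.122, 0.0]
contact_force: [-1.2, 1.3, 4.3]
grip_width: -0.0
gripper_force: 2.2
```

>>> {"method": "arm_command", "body": {
  "plan": "0 0 0.0015 0;0 0 0 0;0 0 0 0"
}}

```text
clock: 8.12
tcp_pos: [0.5323, 0.2071, 0.0951]
orientation: [-0.347, -3.122, -0.0]
contact_force: [-0.9, 0.6, 3.3]
grip_width: 0.0005
gripper_force: 1.7
```

>>> {"method": "arm_command", "body": {
  "plan": "0 0 0.0015 0;0 0 0 0;0 0 0 0"
}}

```text
clock: 8.5
tcp_pos: [0.5322, 0.2071, 0.0936]
orientation: [-0.347, -3.122, 0.0]
contact_force: [-0.9, 1.3, 4.3]
grip_width: -0.0001
gripper_force: 1.8
```

>>> {"method": "arm_command", "body": {
  "plan": "0 0 0.0008 0;0 0 0 0;0 0 -0.01 0;0 0 -0.02 0;0 0 -0.03 0;0 0 -0.03 0;0 0 -0.02 0;0 0 0 0;0 0 0 0;0 0 0 0"
}}

```text
clock: 9.75
tcp_pos: [0.5317, 0.2066, 0.2017]
orientation: [-0.347, -3.121, 0.002]
contact_force: [0.4, 0.5, -0.5]
grip_width: -0.0004
gripper_force: 0.0
```

```bash
python3 - <<'E'
from h import *
p,d=grab('side','s4'); cv2.imwrite('pics/s4c.png',cv2.resize(p[180:380,220:420,::-1],(600,600),interpolation=cv2.INTER_CUBIC))
E
```

```text
(no output)
```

View pics/s4c.png

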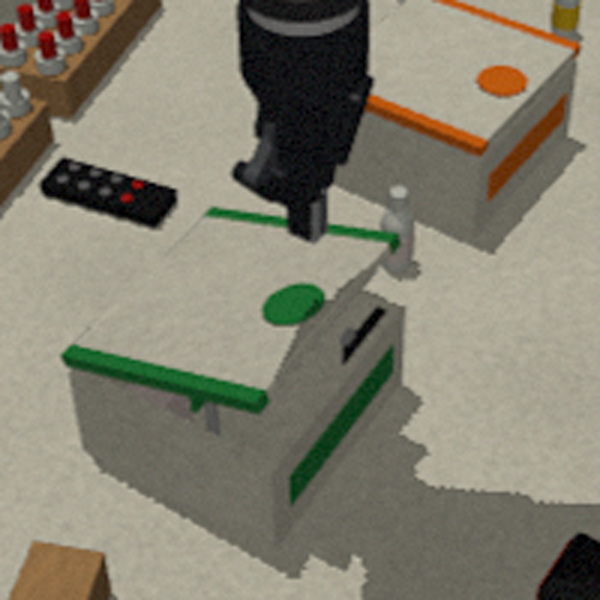

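The lid is ajar: its free edge is raised, the dot is at crop (293,303), and the latch slot is visible at (362,335). Next I move in front of the edge and down.

>>> {"method": "arm_command", "body": {
  "plan": "0.025 0 0 0;0.025 0 0 0;0.015 0 0 0;0 0 0.025 0;0 0 0.025 0;0 0 0.02 0;0 0 0.015 0;0 0 0 0;0 0 0 0"
}}

```text
clock: 10.92
tcp_pos: [0.4695, 0.2215, 0.1185]
orientation: [0.348, 3.122, 0.001]
contact_force: [0.2, 0.3, -0.8]
grip_width: 0.0001
gripper_force: 0.0
```

```bash
python3 - <<'E'
from h import *
p,d=grab('side','s5'); cv2.imwrite('pics/s5c.png',cv2.resize(p[220:360,260:400,::-1],(600,600),interpolation=cv2.INTER_CUBIC))
E
```

```text
(no output)
```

View pics/s5c.png

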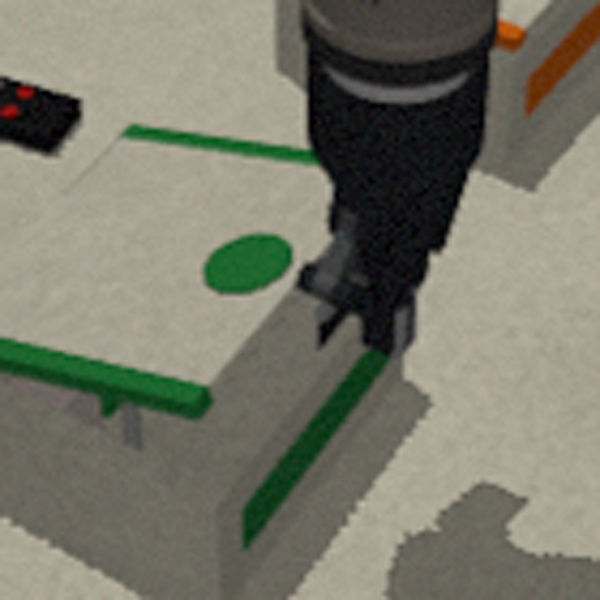

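The fingers now stand in front of the raised edge, with the tip at crop (385,345), clear of the lid. Starting the first half of the arc.

>>> {"method": "arm_command", "body": {
  "plan": "-0.011 0 0.005 0;-0.011 0 0 0;-0.011 0 0 0;-0.0026 0 -0.006 0;-0.0026 0 -0.006 0;-0.0026 0 -0.006 0;-0.0026 0 -0.006 0;-0.0026 0 -0.006 0;-0.0038 0 -0.0054 0;-0.0038 0 -0.0054 0;-0.0038 0 -0.0054 0;-0.0038 0 -0.0054 0;-0.0038 0 -0.0054 0;0 0 0 0"
}}

```text
clock: 12.72
tcp_pos: [0.5311, 0.2073, 0.1704]
orientation: [-0.347, -3.119, 0.0]
contact_force: [-9.2, 0.3, 5.7]
grip_width: 0.0003
gripper_force: 4.3
```

```bash
python3 - <<'E'
from h import *
p,d=grab('side','s6'); cv2.imwrite('pics/s6c.png',cv2.resize(p[160:360,220:420,::-1],(600,600),interpolation=cv2.INTER_CUBIC))
E
```

```text
(no output)
```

View pics/s6c.png

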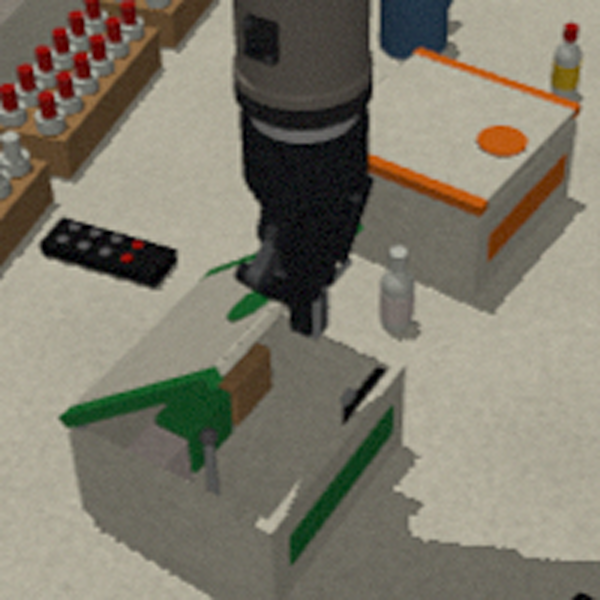

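The lid is at about 0.65 to 0.7 rad, resting on the finger at crop (300,310). Continuing.

>>> {"method": "arm_command", "body": {
  "plan": "-0.004 0 -0.006 0;-0.005 0 -0.005 0;-0.005 0 -0.005 0;-0.005 0 -0.005 0;-0.005 0 -0.005 0;-0.0054 0 -0.004 0;-0.0054 0 -0.004 0;-0.0054 0 -0.0036 0;-0.0054 0 -0.0036 0;-0.0054 0 -0.0036 0;-0.006 0 -0.0024 0;-0.006 0 -0.0024 0;-0.006 0 -0.0024 0;-0.006 0 -0.0024 0;-0.006 0 -0.0024 0;0 0 0 0"
}}

```text
clock: 14.78
tcp_pos: [0.612, 0.1889, 0.2269]
orientation: [0.348, 3.122, 0.0]
contact_force: [0.1, -1.4, 0.3]
grip_width: -0.0001
gripper_force: 0.1
```

>>> {"method": "arm_command", "body": {
  "plan": "-0.006 0 -0.001 0;-0.006 0 -0.001 0;-0.006 0 0 0;-0.006 0 0 0;-0.006 0 0 0;-0.006 0 0 0;-0.006 0 0 0;-0.006 0 0 0;-0.006 0 0 0;-0.006 0 0 0;-0.006 0 0 0;-0.006 0 0 0;-0.006 0 0 0;-0.006 0 0 0;0 0 0 0"
}}

```text
clock: 16.65
tcp_pos: [0.6937, 0.1704, 0.2286]
orientation: [0.348, 3.122, -0.0]
contact_force: [0.7, 0.7, -0.9]
grip_width: -0.0002
gripper_force: 0.0
```

```bash
python3 - <<'E'
from h import *
p,d=grab('side','s7'); cv2.imwrite('pics/s7c.png',cv2.resize(p[130:370,180:420,::-1],(600,600),interpolation=cv2.INTER_CUBIC))
E
```

```text
(no output)
```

View pics/s7c.png

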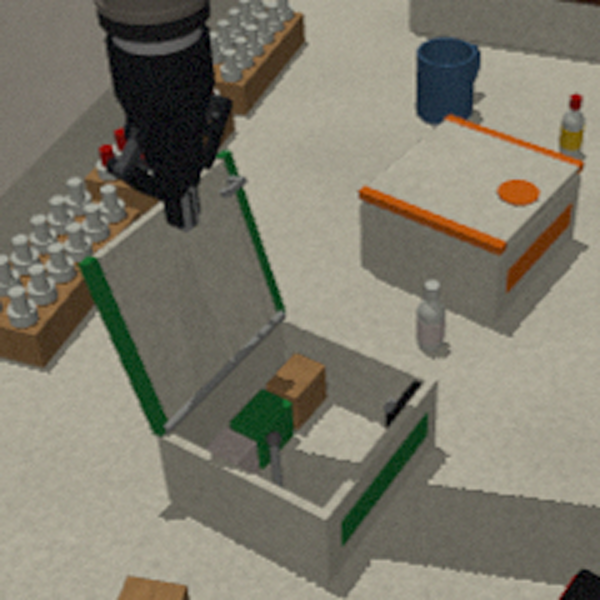

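The green lid leans back past vertical. Its free edge runs from crop (90,262) to (228,155), and the finger at (183,215) is free of force. Backing off toward the robot.

>>> {"method": "arm_command", "body": {
  "plan": "0.01 0 0 0;0.02 0 0 0;0.025 0 0 0;0.025 0 0 0;0.025 0 0 0;0.02 0 -0.02 0;0 0 -0.02 0;0 0 0 0;0 0 0 0;0 0 0 0;0 0 0 0"
}}

```text
clock: 18.08
tcp_pos: [0.5712, 0.198, 0.2679]
orientation: [-0.348, -3.121, 0.001]
contact_force: [0.5, -0.2, -0.2]
grip_width: 0.0001
gripper_force: 0.0
```

```bash
python3 - <<'E'
from h import *
p,d=grab('top','t8')
# lid underside points: angle via side-cam depth plane fit
p,d=grab('side','s8')
uv=[(u,v) for u in range(228,284,4) for v in range(225,290,4)]
W=pix2w('side',uv,d); bx=np.array([.9755,-.2198])
X=(W[:,:2]-[.6637,.177])@bx; Z=W[:,2]-.093
k=(Z>.02)&(Z<.15)&(abs(X)<.06); a=np.polyfit(Z[k],X[k],1); print(k.sum(),'lid angle',1.571+np.arctan(a[0]))
print(r.get_obs()['contact_force'])
E
```

```text
183 lid angle 1.8469595070860245
[-0.56172711  0.21392969  0.52982406]
```

View pics/s8.png

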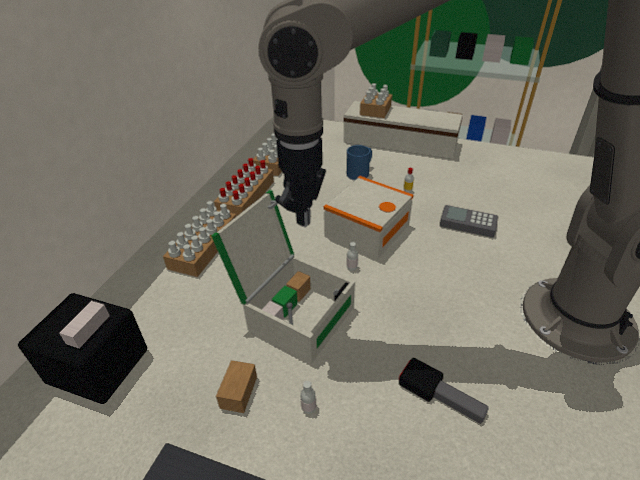

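The lid is on its open stop at 1.85 rad, with the gripper clear at (303,215). The orange box is shut. The bottles at (352,258), (308,398) and (408,182), the carton at (237,385) and the mug at (358,162) stand where they were.

```bash
python3 -c "
from h import *
print(ticket.hand_in())"
```

```text
the job is handed in; nothing more can be done
None
```

The green box is open, its lid leaning back by itself at about 1.85 rad; the orange box is still shut, nothing on the counter was seen to have moved, and the job is handed in (no verdict was returned).

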